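# Release the walnuts into the dish and stow the chute gate

## Robot

A 6-joint arm with a two-finger parallel gripper is mounted at the origin on the work surface. World frame = base frame: x ahead of the robot, y to its left, z up, the work surface at z = 0. Lengths are in m, angles in rad, forces in N, time in s.
With the tool pointing down it reaches from about 0.35 to 0.775 m from the base axis. Payload 5.5 kg.
Tool frame: the origin (TCP) lies midway between the tips of the shut fingers; the grasp point (between the pads) lies 19 mm behind it; z points along the fingers, x is the direction in which the jaws open and shut, and the axes are right-handed (so a half turn about z gives the same grasp; the last joint's range is limited). The gripper opens to 85 mm and grips with 20 to 120 N. Pads are 22 mm wide; open, the fingers measure 114 mm over their backs; the gripper's body (76 mm by 85 mm) begins 54 mm behind the grasp point. The pads swing forward as they close: fully open they stand 13 mm farther back than shut.
Start: joints at [1.055, 0.313, 0.046, 1.304, 0, 1.431], TCP at [0.211, 0.535, 0.231] pointing down, gripper open.
Joint ranges: [-2.76, 2.76], [-0.86, 1.69], [-1.03, 1.26], [-2.2, 2.34], [-1.47, 1.5], [-3.14, 3.14]. Speed limits (rad/s): [2.57, 2.57, 3.14, 3.14, 3.14, 3.14].

## Interface

Orientations are given as a 3x3 rotation matrix whose columns are the frame's x, y, z axes.
In Python, from cell import ctrl, claw, grab_frame, calibration gives the robot as it stands. Calls block until the motion is done:
- ctrl.move_pose(position, orientation): joint-space move of the TCP to a pose.
- ctrl.move_linear(position, max_speed=0.15, rotation=None, until_force=None): straight line of the TCP; rotation=None keeps the orientation; max_speed is the mean speed in m/s. With until_force (N) it stops when the force on the tool has changed by that much, and returns True; else False.
- ctrl.movej(angles): joint-space move.
- claw.release() and claw.gripper_close(): open the fingers fully, or close them until they stop; the grip force is fixed at half the most.
- ctrl.wait(seconds).
- ctrl.ik(position, orientation): joint angles nearest the present ones, or None.
- grab_frame(name): name is "side" or "top" or "wrist"; returns the picture (384x512x3 uint8, red, green, blue); there is no depth.
- calibration(name): a dict with "camera_matrix" (3x3 intrinsics, pixels), "R" (3x3) and "t" (3): a world point X has camera coordinates R X + t; the wrist camera has in their place "hand_eye" (4x4, takes a point from camera to tool coordinates, whose origin is the TCP and whose axes are the tool frame's). Camera axes: x right, y down, z forward; pixel columns grow to the right and rows downward; lengths in m; the calibration is good to about 2 mm. A picture is of the moment at which its call begins: read the wrist's pose just before it. calibration takes no time and is no camera call.
A pose or a line that the arm cannot do raises ctrl.IKError and nothing moves.
- ctrl.sign_off(): hands the job in, once; it reports no verdict.
Readings, each from a call of its own:
- ctrl.current_time_s(): time.
- ctrl.current_joint_positions(): joint angles.
- ctrl.current_joint_vel(): joint speeds.
- ctrl.current_effort(): joint torques, N m.
- ctrl.current_tcp_pos(): TCP position.
- ctrl.current_tool_rot(): TCP orientation.
- ctrl.current_ft_force(): force on the tool from outside, world axes, zero at the start.
- ctrl.current_ft_torque(): the same for the moment, N m.
- ctrl.current_opening(): opening from 0.0 (shut) to 1.0 (fully open).
Only numpy, scipy, OpenCV 4.12 (cv2) and the standard library are available. Lean on these libraries where they do the work, as an engineer would, in place of code of your own. Each camera call takes 0.05 s, during which the arm holds its last target. There are 200 camera calls.

## Task

Stand the handled dish upright on the shelf under the open mouth of the little walnut chute, then pull the flat steel gate up out of the chute so that all three walnuts roll into the dish. Leave the dish with the walnuts standing there, and put the gate away by sliding its blade down into the slot of the wooden block, fully home so that its grip rests on the block. Leave the mortar, brush holder and timer where they are.

Things in the scene. Friction and masses are not known exactly. Their poses are not given: they have to be found in the camera images.
- chute: Fixed wooden chute, channel sloping down 20 deg to its -y. Origin on the shelf right below the lip's middle; +y uphill, z up. Channel 54 mm wide inside, walls 48 high, 6 thick, y = 0 (lip) to 235 mm. Floor top 85 mm up at the lip, 10 thick: 75 mm free below; nothing under it for y = 0 to 60 mm. Gate posts at y = 62 to 98 mm, 172 high, 92 mm over all; rear legs at y = 215 mm; rear top 216 mm up.
- chute_lip (a point): The middle of the chute's mouth edge, on the channel floor, 85 mm above the shelf.
- gate: Lift-out gate, loose, 150 g: steel blade 76 (x) x 4 (y) x 75 mm (z), wooden grip 86 x 16 x 26 mm along its top (z = 75 to 101 mm). Origin at the middle of the blade's lower edge, z up. Starts upright in 6.5 mm grooves between the chute's posts at the chute's y = 80 mm, lower edge 118 mm above the shelf, holding back the walnuts; lifts straight up.
- slot_block: Fixed light wooden block, 120 (x) x 60 (y) x 95 mm (z), origin in the middle of its underside. In the middle of its top is one straight slot, 86 long along its x and 8 mm wide along its y, 85 mm deep, its mouth bevelled by 4 mm. With the gate home, the underside of the gate's grip rests on the block's top; either way round is right.
- slot_block_hole0 (a point): The middle of the slot's mouth, on the block's top, 95 mm above the shelf.
- dish: White round dish, loose, 300 g, 55 mm high, outside diameter 124 at the foot and 150 at the rim, wall 4, floor 6 mm thick. Origin in the middle of its underside, z up. A straight bar handle, 14 mm wide and 12 mm high (z = 40 to 52 mm), runs along the dish's own -y, from the wall to y = -153 mm; a good grip is at y = -115 mm.
- walnut0: Walnut 1 of 3, counted uphill from the gate: 42 mm long, 38 mm across, 20 g, loose in the chute's channel behind the gate. Origin at its centre.
- walnut1: Walnut 2 of 3, counted uphill from the gate: 42 mm long, 38 mm across, 20 g, loose in the chute's channel behind the gate. Origin at its centre.
- walnut2: Walnut 3 of 3, counted uphill from the gate: 42 mm long, 38 mm across, 20 g, loose in the chute's channel behind the gate. Origin at its centre.
- mortar: Three-legged stone mortar, 136 mm across, 110 mm high, bystander. Origin in the middle of its underside.
- brush_holder: Steel cup 76 mm across, 110 mm high, with two pastry brushes standing up to 210 mm, bystander. Origin in the middle of its underside.
- timer: Round plastic timer, 70 mm across, 56 mm high with its knob, bystander. Origin in the middle of its underside.

How it is judged:
By the outcome, as a careful person would: the job done as asked, in the order asked, and still so for the second after the job is handed in, with the robot touching nothing.
It also fails if it takes over 61 s, if anything falls off the work surface, if the arm or the gripper's body presses on something with over 40 N, if the wrist force passes 120 N, or if a joint passes its speed limit or range.

## Working session

There is one attempt and no reset: what is moved stays moved. The work goes in short steps, each a Python script; the robot and the scene stay as the last script left them, time stands still between calls to the robot, and variables do not carry over. Pictures are saved under pics/ and viewed, about 8 in all and at most 12, crops included, and the job is handed in when it is done.

```bash
mkdir -p pics; ls; python3 - <<'E'
from cell import ctrl, claw, grab_frame, calibration
import cv2,numpy as np
np.set_printoptions(precision=4,suppress=True)
for n in("side","top"):
    f=grab_frame(n); cv2.imwrite(f"pics/{n}0.png",cv2.resize(f[:,:,::-1],(800,600),interpolation=cv2.INTER_CUBIC))
    np.save(f"pics/{n}0.npy",f)
    c=calibration(n); print(n,c["camera_matrix"],c["R"],c["t"], -c["R"].T@c["t"])
print(calibration("wrist"))
print(ctrl.current_time_s(),ctrl.current_tool_rot())
E
```

```text
pics
side [[493.6554   0.     258.3943]
 [  0.     493.6554 194.8382]
 [  0.       0.       1.    ]] [[ 0.7451 -0.6669  0.0099]
 [-0.4449 -0.508  -0.7375]
 [ 0.4968  0.5451 -0.6753]] [-0.4967  0.344   1.3334] [-0.1394 -0.8834  1.159 ]
top [[475.2298   0.     248.3453]
 [  0.     475.2298 191.4437]
 [  0.       0.       1.    ]] [[ 0.005  -1.     -0.0074]
 [-0.9821 -0.0035 -0.1881]
 [ 0.1881  0.0082 -0.9821]] [-0.0346  0.6256  1.3683] [ 0.3573 -0.0437  1.4612]
{'camera_matrix': array([[315.1663,   0.    , 252.6988],
       [  0.    , 315.1663, 196.3732],
       [  0.    ,   0.    ,   1.    ]]), 'hand_eye': array([[ 1.    , -0.0012,  0.0004, -0.0004],
       [ 0.001 ,  0.9491,  0.315 , -0.0807],
       [-0.0008, -0.315 ,  0.9491, -0.1431],
       [ 0.    ,  0.    ,  0.    ,  1.    ]])}
0.1 [[ 0.367   0.9302 -0.0008]
 [ 0.9302 -0.367  -0.0014]
 [-0.0016 -0.0002 -1.    ]]
```

View pics/top0.png

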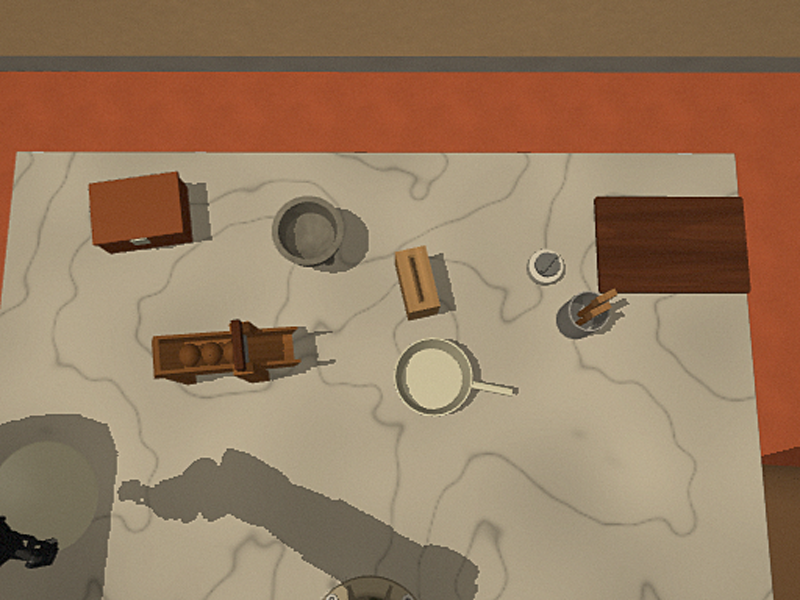

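View pics/side0.png

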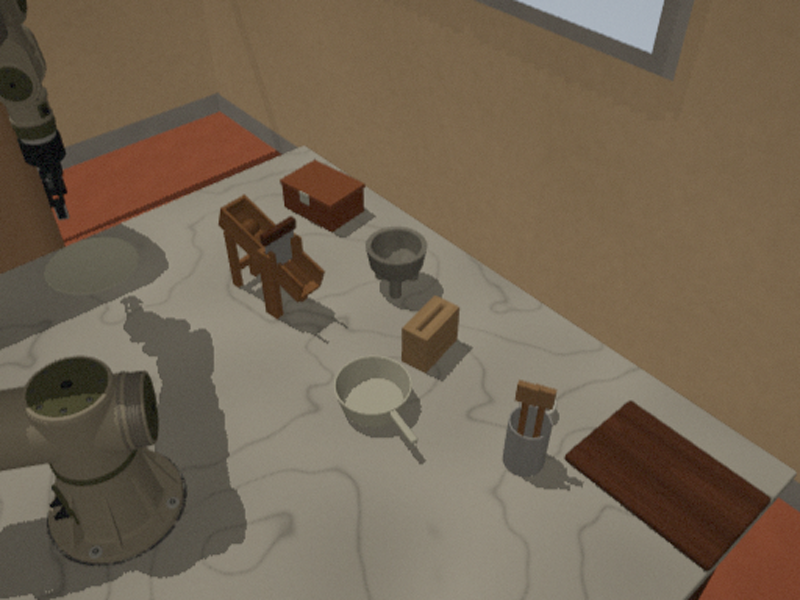

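The top view shows the chute (lip near (297,345), gate grip (231–246, 320–378)), the dish at (434,377) with its handle end at (517,391), and the slot block top around (418,282). In the side view, the lip is near (312,285), the dish is at (373,385) and the block top is at (431,318). I'll compute coarse poses from these.

```bash
cat > h.py <<'E'
from cell import ctrl, claw, grab_frame, calibration
import cv2,numpy as np
np.set_printoptions(precision=4,suppress=True)
def ray(cam,uv,pose=None):
    c=calibration(cam); d=np.linalg.inv(c["camera_matrix"])@[uv[0],uv[1],1]
    if cam=="wrist":
        p,R=pose; H=c["hand_eye"]; return p+R@H[:3,3], R@H[:3,:3]@d
    return -c["R"].T@c["t"], c["R"].T@d
def onz(cam,uv,z,pose=None):
    o,d=ray(cam,uv,pose); return o+d*(z-o[2])/d[2]
def big(U,V): return ((U+.5)/1.5625-.5,(V+.5)/1.5625-.5)
def down(a):  # tool down, jaw axis at angle a
    x=np.array([np.cos(a),np.sin(a),0]); z=np.array([0,0,-1.]); return np.c_[x,np.cross(z,x),z]
def wristpic(name):
    p,R=np.array(ctrl.current_tcp_pos()),np.array(ctrl.current_tool_rot())
    f=grab_frame("wrist"); np.savez(f"pics/{name}.npz",f=f,p=p,R=R)
    cv2.imwrite(f"pics/{name}.png",f[:,:,::-1]); return f,(p,R)
E
python3 - <<'E'
from h import *
for n,z,L in [("block corners",.095,[(396,249),(426,245),(440,311),(409,319)]),("slot ends",.095,[(411,256),(422,303)]),
 ("grip top",.219,[(231,321),(243,320),(252,371),(239,378)]),("dish rim c, l r t b",.055,[(434,377),(395,377),(474,377),(434,338),(434,416)]),
 ("handle",.052,[(476,384),(517,391)]),("chute rear top corners",.216,[(153,337),(154,379)]),("lip wall tops",.13,[(296,327),(300,366)])
 ,("mortar",.11,[(308,231)]),("timer",.04,[(546,266)]),("brush",.11,[(590,312)])]:
    print(n,[onz("top",big(*q),z)[:2].round(3).tolist() for q in L])
E
```

```text
block corners [[0.716, -0.046], [0.724, -0.103], [0.597, -0.129], [0.582, -0.071]]
slot ends [[0.703, -0.075], [0.612, -0.095]]
grip top [[0.557, 0.233], [0.559, 0.213], [0.472, 0.194], [0.46, 0.216]]
dish rim c, l r t b [[0.478, -0.119], [0.477, -0.045], [0.478, -0.194], [0.552, -0.119], [0.405, -0.118]]
handle [[0.465, -0.198], [0.452, -0.275]]
chute rear top corners [[0.529, 0.365], [0.458, 0.359]]
lip wall tops [[0.561, 0.135], [0.49, 0.125]]
mortar [[0.747, 0.12]]
timer [[0.697, -0.341]]
brush [[0.594, -0.404]]
```

```bash
python3 - <<'E'
from h import *
r=np.deg2rad
for n,p,a in [("gate",(.512,.214,.31),100),("gatelift",(.512,.214,.29),100),("gateg",(.512,.214,.198),100),("slot",(.657,-.085,.27),102),("slot",(.657,-.085,.22),102),("slotin",(.657,-.085,.1),102),("dish",(.458,-.233,.1),170),("dish",(.458,-.233,.1),-10),("d",(.511,-.023,.03),170),("d",(.511,-.023,.03),-10)]:
    q=ctrl.ik(p,down(r(a))); print(n,p,a,q if q is None else np.array(q))
ctrl.move_pose((.512,.214,.31),down(r(100))); wristpic("w_gate")
ctrl.move_pose((.64,-.085,.27),down(r(102))); wristpic("w_slot")
print(ctrl.current_time_s())
a=[cv2.imread(f"pics/{n}.png") for n in("w_gate","w_slot")]
cv2.imwrite("pics/w01.png",cv2.resize(np.hstack(a),(800,300),interpolation=cv2.INTER_AREA))
E
```

```text
gate (0.512, 0.214, 0.31) 100 [0.2512 0.2659 0.1726 1.4775 0.     0.0767]
gatelift (0.512, 0.214, 0.29) 100 [0.2512 0.2652 0.1232 1.4289 0.     0.0767]
gateg (0.512, 0.214, 0.198) 100 [ 0.2512  0.2859 -0.0734  1.2115  0.      0.0767]
slot (0.657, -0.085, 0.27) 102 [-0.2497  0.4919  0.4065  1.4854  0.     -0.4592]
slot (0.657, -0.085, 0.22) 102 [-0.2497  0.493   0.2873  1.365   0.     -0.4592]
slotin (0.657, -0.085, 0.1) 102 [-0.2497  0.5423  0.0705  1.0989  0.     -0.4592]
dish (0.458, -0.233, 0.1) 170 [-0.6269  0.276  -0.3404  0.9544  0.     -2.0232]
dish (0.458, -0.233, 0.1) -10 [-0.6269  0.276  -0.3404  0.9544  0.      1.1184]
d (0.511, -0.023, 0.03) 170 [-0.202   0.3468 -0.4382  0.7858  0.     -1.5983]
d (0.511, -0.023, 0.03) -10 [-0.202   0.3468 -0.4382  0.7858  0.      1.5433]
3.0833
```

View pics/w01.png

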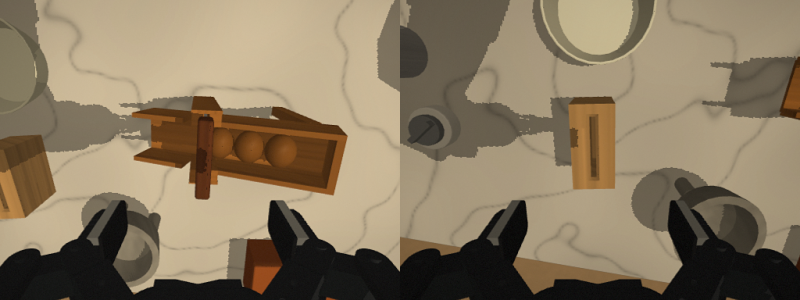

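The left view shows the gate grip at about (261,203) full-res with the three walnuts behind it, and the lip at about (172,180). The right view shows the block top at about (248,188) with its slot in the middle. Next I'll segment the grip and slot.

```bash
python3 - <<'E'
from h import *
g=np.load("pics/w_gate.npz"); s=np.load("pics/w_slot.npz")
print("row170 gate",g["f"][200,240:282].tolist())
print("slot rows",s["f"][180,215:280].tolist())
a=cv2.resize(g["f"][110:280,140:460],(800,425),interpolation=cv2.INTER_CUBIC)
b=cv2.resize(s["f"][110:250,200:300],(400,560),interpolation=cv2.INTER_CUBIC)
cv2.imwrite("pics/zg.png",a[:,:,::-1]);cv2.imwrite("pics/zs.png",b[:,:,::-1])
E
```

```text
row170 gate [[81, 48, 20], [78, 49, 17], [80, 49, 20], [79, 47, 19], [78, 45, 18], [79, 46, 19], [81, 49, 20], [80, 48, 19], [78, 45, 15], [82, 50, 19], [82, 49, 20], [62, 35, 19], [54, 31, 15], [57, 31, 18], [58, 30, 16], [59, 33, 17], [58, 30, 13], [57, 30, 17], [61, 35, 21], [58, 32, 18], [57, 31, 16], [54, 25, 12], [55, 30, 17], [51, 30, 16], [86, 44, 23], [91, 46, 21], [92, 49, 25], [93, 50, 21], [97, 50, 28], [95, 49, 24], [91, 47, 23], [84, 48, 21], [73, 42, 18], [79, 46, 17], [84, 50, 19], [87, 52, 19], [92, 54, 22], [97, 57, 18], [101, 59, 21], [104, 61, 23], [106, 64, 25], [109, 63, 28]]
slot rows [[109, 99, 82], [108, 99, 81], [110, 102, 85], [98, 75, 48], [98, 70, 36], [96, 67, 35], [96, 70, 37], [94, 66, 32], [96, 68, 35], [95, 69, 38], [96, 68, 35], [93, 68, 37], [155, 110, 58], [166, 120, 63], [165, 118, 65], [167, 119, 64], [168, 120, 65], [170, 122, 65], [173, 125, 67], [175, 126, 69], [177, 126, 67], [172, 123, 65], [165, 118, 63], [160, 114, 62], [153, 110, 58], [155, 111, 60], [152, 108, 57], [152, 109, 57], [108, 76, 41], [75, 53, 27], [93, 66, 35], [102, 74, 39], [105, 77, 41], [103, 72, 38], [101, 71, 39], [111, 79, 43], [120, 84, 46], [119, 85, 44], [119, 85, 46], [151, 107, 57], [169, 121, 65], [168, 121, 64], [170, 121, 66], [167, 119, 63], [167, 121, 66], [164, 117, 62], [164, 118, 64], [160, 117, 60], [163, 116, 60], [162, 117, 64], [160, 116, 61], [157, 113, 60], [157, 112, 59], [157, 112, 59], [161, 117, 63], [160, 116, 61], [159, 113, 61], [157, 113, 60], [156, 111, 58], [154, 109, 56], [165, 138, 105], [161, 144, 120], [151, 138, 115], [147, 133, 109], [150, 136, 113]]
```

View pics/zg.png

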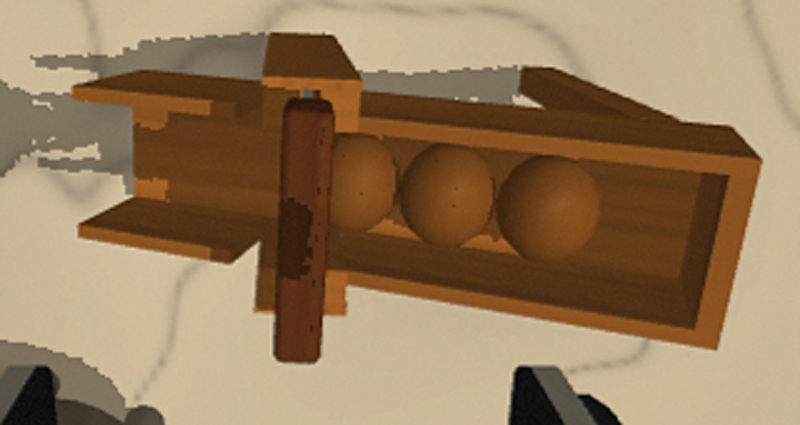

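View pics/zs.png

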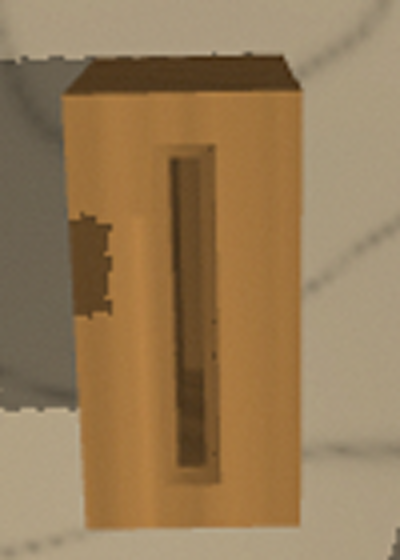

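```bash
python3 - <<'E'
from h import *
g=np.load("pics/w_gate.npz"); s=np.load("pics/w_slot.npz")
def cast(d,L,sc,off,z):
    P=np.array([onz("wrist",((u+.5)/sc-.5+off[0],(v+.5)/sc-.5+off[1]),z,(d["p"],d["R"])) for u,v in L])[:,:2]
    n=len(P); print(P.round(4).tolist()," c",P.mean(0)," sides",np.linalg.norm(P-np.roll(P,-1,0),axis=1))
    if n==4:
        v=(P[0]+P[1]-P[2]-P[3]); w=P[3]-P[0]; w2=P[2]-P[1]
        print("   long-axis deg",np.rad2deg(np.arctan2(v[1],v[0])),[float(np.rad2deg(np.arctan2(-q[1],-q[0]))) for q in(w,w2)])
    return P
print("cam",ray("wrist",(0,0),(g["p"],g["R"]))[0],ray("wrist",(0,0),(s["p"],s["R"]))[0])
print("grip"); cast(g,[(285,99),(334,99),(322,362),(273,362)],2.5,(140,110),.219)
print("block"); cast(s,[(64,94),(301,92),(301,527),(86,527)],4,(200,110),.095)
print("bevel"); cast(s,[(156,145),(217,144),(221,484),(167,484)],4,(200,110),.095)
print("lip floor ends (z.085), inside"); cast(g,[(134,108),(134,197)],2.5,(140,110),.085)
print("lip wall tops outer"); cast(g,[(72,87),(78,237)],2.5,(140,110),.130)
print("rear top outer"); cast(g,[(762,159),(719,349)],2.5,(140,110),.216)
print("post tops gate-side"); cast(g,[(262,78),(361,80),(346,315),(257,312)],2.5,(140,110),.172)
E
```

```text
cam [0.4321 0.2001 0.4529] [ 0.5608 -0.101   0.4135]
grip
[[0.472, 0.208], [0.4695, 0.2224], [0.5565, 0.2355], [0.5593, 0.2194]]  c [0.5143 0.2213]  sides [0.0146 0.088  0.0163 0.0881]
   long-axis deg -172.01012043228658 [-172.57038502576296, -171.4494931697672]
block
[[0.607, -0.1288], [0.5942, -0.071], [0.7111, -0.0434], [0.7236, -0.1022]]  c [ 0.659  -0.0864]  sides [0.0591 0.1201 0.0601 0.1196]
   long-axis deg -166.93529768160835 [-167.16225783883698, -166.70932679840925]
bevel
[[0.6147, -0.1038], [0.6112, -0.0888], [0.7029, -0.0681], [0.706, -0.0827]]  c [ 0.6587 -0.0859]  sides [0.0154 0.0939 0.0149 0.0937]
   long-axis deg -167.08591305332473 [-166.93113523480523, -167.2402832011074]
lip floor ends (z.085), inside
[[0.5113, 0.1433], [0.5549, 0.1483]]  c [0.5331 0.1458]  sides [0.0438 0.0438]
lip wall tops outer
[[0.4974, 0.1243], [0.5622, 0.1327]]  c [0.5298 0.1285]  sides [0.0653 0.0653]
rear top outer
[[0.4653, 0.3567], [0.5302, 0.3663]]  c [0.4978 0.3615]  sides [0.0656 0.0656]
post tops gate-side
[[0.4741, 0.2002], [0.4687, 0.235], [0.5596, 0.2479], [0.5643, 0.2134]]  c [0.5167 0.2241]  sides [0.0352 0.0918 0.0349 0.0912]
   long-axis deg -171.81098574335834 [-171.72397933026434, -171.89742633921244]
```

```bash
python3 - <<'E'
from h import *
R=down(np.deg2rad(170.5)); 
ctrl.move_pose((.459,-.232,.13),R); wristpic("w_dish0")
ctrl.move_linear((.459,-.232,.027),.12,until_force=8)
claw.gripper_close(); print(ctrl.current_opening(),ctrl.current_tcp_pos(),ctrl.current_time_s())
ctrl.move_linear((.459,-.232,.042),.06); print(ctrl.current_ft_force(),ctrl.current_ft_torque())
wristpic("w_dish1"); print(ctrl.current_time_s())
a=[cv2.imread(f"pics/{n}.png") for n in("w_dish0","w_dish1")]
cv2.imwrite("pics/w23.png",cv2.resize(np.hstack(a),(800,300),interpolation=cv2.INTER_AREA))
E
```

```text
0.15338191125184966 [ 0.4591 -0.2321  0.0273] 6.1833
[-0.0286  0.3181 -3.0559] [-0.3535  0.0244  0.0209]
6.6333
```

View pics/w23.png

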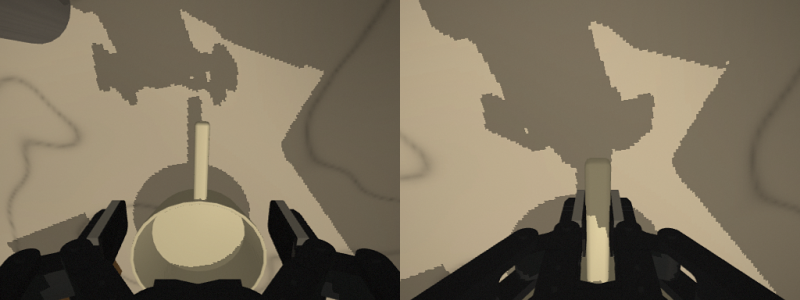

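```bash
python3 - <<'E'
from h import *
ctrl.move_linear((.459,-.232,.037),.06)
ctrl.move_linear((.514,-.0155,.037),.12)
print(ctrl.current_ft_force(),ctrl.current_ft_torque())
print(ctrl.move_linear((.514,-.0155,.0270),.03,until_force=6),ctrl.current_tcp_pos())
claw.release(); ctrl.move_linear((.514,-.0155,.16),.15)
R=down(np.deg2rad(98.1))
ctrl.move_pose((.45,.10,.33),R); f,_=wristpic("w_dish2")
cv2.imwrite("pics/s2.png",np.vstack([f[:,:,::-1]]))
t=grab_frame("top"); cv2.imwrite("pics/t2.png",np.vstack([cv2.resize(t[190:290,90:330,::-1],(720,300))])); print(ctrl.current_time_s())
cv2.imwrite("pics/c2.png",np.vstack([cv2.resize(f[:,:,::-1],(400,300)),cv2.resize(t[190:290,90:330,::-1],(400,167))]))
E
```

```text
[ 0.2896  0.0911 -3.0528] [-0.3108  0.0904  0.0384]
True [ 0.5141 -0.0161  0.0269]
12.4583
```

View pics/c2.png

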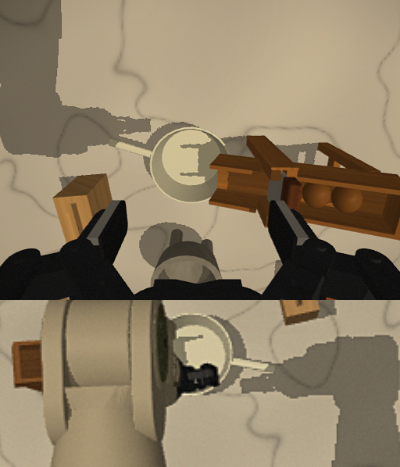

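The dish stands under the chute mouth: in the wrist view its rim runs from x=150 and y=126–201 (400-px scale), with the lip overlapping its right side. I'll check its centre numerically, then grip the gate.

```bash
python3 - <<'E'
from h import *
d=np.load("pics/w_dish2.npz")
P=[onz("wrist",(u*1.28,v*1.28),.055,(d["p"],d["R"]))[:2] for u,v in[(150,162),(189,126),(187,201.5),(163,136),(162,192)]]
P=np.array(P);A=np.c_[2*P,np.ones(5)];x=np.linalg.lstsq(A,(P**2).sum(1),rcond=None)[0]
c=x[:2];print(c,np.sqrt(x[2]+c@c)); y=np.array([-.141,.99]);l=np.array([.527,.143]);e=np.array([.99,.141])
print("in chute frame",e@(c-l),y@(c-l))
R=down(np.deg2rad(98.1)); gx=(.5155,.2225)
ctrl.move_pose((*gx,.27),R)
print(ctrl.move_linear((*gx,.199),.1,until_force=8),ctrl.current_tcp_pos())
claw.gripper_close(); print(ctrl.current_opening(),ctrl.current_ft_force(),ctrl.current_ft_torque(),ctrl.current_time_s())
E
```

```text
[0.5326 0.0979] 0.07349417303009065
in chute frame -0.0008226636014425381 -0.04547012539521591
False [0.516  0.2223 0.1999]
0.17335050626043155 [0.1301 0.4789 2.4881] [ 0.1248  0.0434 -0.0081] 14.6167
```

```bash
python3 - <<'E'
from h import *
p=ctrl.current_tcp_pos()
print(ctrl.move_linear((p[0],p[1],.285),.12)); print(ctrl.current_ft_force(),ctrl.current_ft_torque(),ctrl.current_opening())
ctrl.wait(1.0)
f=grab_frame("side"); f2,_=wristpic("w_g2"); print(ctrl.current_time_s())
cv2.imwrite("pics/c3.png",np.hstack([cv2.resize(f[100:300,120:320,::-1],(400,400)),cv2.resize(f2[:,:,::-1],(400,400))]))
E
```

```text
False
[-0.0404  0.534  -2.463 ] [0.0192 0.0414 0.0127] 0.17299751795969673
16.5833
```

View pics/c3.png

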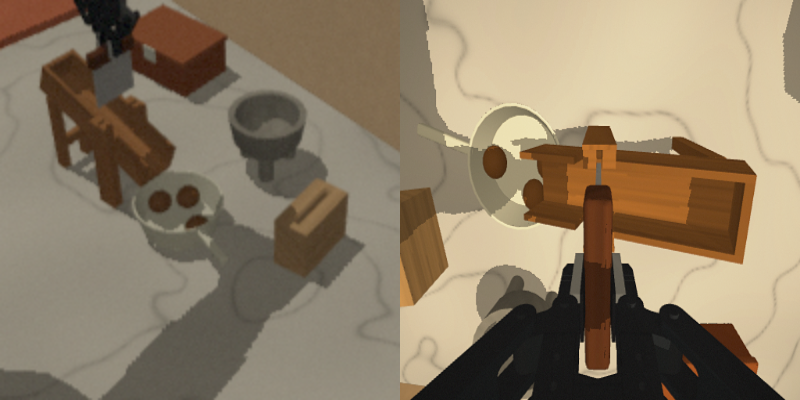

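The side view shows all three walnuts in the dish, and the gate lifted clear with its blade vertical. Next I'll check where the gate sits in the hand, using the grip's far end at about (255,178) full-res.

```bash
python3 - <<'E'
from h import *
d=np.load("pics/w_g2.npz"); f=d["f"].astype(int); p,R=d["p"],d["R"]
m=((f[...,0]>1.6*f[...,1])&(f[...,0]>35)&(f[...,1]<60)).astype(np.uint8); m[:,:225]=0;m[:,290:]=0
n,l,s,c=cv2.connectedComponentsWithStats(m); k=1+s[1:,4].argmax(); print(s[k],c[k])
x,y,w,h=s[k][:4]
for v in (y,y+15,y+h//2,y+h):
    r=np.where(l[min(v,y+h-1)]==k)[0]
    P=[R.T@(onz("wrist",(u,v),.304,(p,R))-p) for u in (r.min()-.5,r.max()+.5)]
    print(v,r.min(),r.max(),P)
print("ft",ctrl.current_ft_force(),ctrl.current_ft_torque())
E
```

```text
[ 225  178   65  176 5941] [252.7428 261.6342]
178 242 265 [array([-0.0049, -0.0475, -0.019 ]), array([ 0.0049, -0.0475, -0.019 ])]
193 235 271 [array([-0.0079, -0.0411, -0.019 ]), array([ 0.0074, -0.0411, -0.019 ])]
266 237 268 [array([-0.0076, -0.0068, -0.019 ]), array([ 0.0067, -0.0068, -0.019 ])]
354 241 265 [array([-0.0065,  0.043 , -0.019 ]), array([ 0.0059,  0.043 , -0.019 ])]
ft [-0.4215  0.0611 -2.4846] [-0.0143  0.0402 -0.0746]
```

```bash
python3 - <<'E'
from h import *
a=np.deg2rad(103.0); R=down(a); t=np.array([.6588,-.0862])+.002*np.array([np.cos(a-np.pi/2),np.sin(a-np.pi/2)])
ctrl.move_linear((.60,.05,.285),.2)
ctrl.move_pose((*t,.215),R); print(ctrl.current_ft_force(),ctrl.current_tcp_pos())
print(ctrl.move_linear((*t,.168),.05,until_force=8),ctrl.current_tcp_pos(),ctrl.current_ft_force())
if ctrl.current_tcp_pos()[2]<.171:
    print(ctrl.move_linear((*t,.101),.05,until_force=10),ctrl.current_tcp_pos(),ctrl.current_ft_force(),ctrl.current_ft_torque())
print(ctrl.current_time_s())
E
```

```text
[ 0.0153 -0.292  -0.9137] [ 0.6605 -0.085   0.2149]
False [ 0.661  -0.0859  0.1684] [-0.2541 -0.0186 -1.4939]
False [ 0.6611 -0.0859  0.1014] [ 0.0146 -0.5282  0.5161] [0.0234 0.1069 0.0033]
20.975
```

```bash
python3 - <<'E'
from h import *
p=ctrl.current_tcp_pos()
print(ctrl.move_linear((p[0],p[1],.0975),.02,until_force=8),ctrl.current_tcp_pos(),ctrl.current_ft_force())
claw.release(); p=ctrl.current_tcp_pos()
ctrl.move_linear((p[0],p[1],.2),.12); ctrl.move_pose((.62,-.095,.26),down(np.deg2rad(103))); f2,_=wristpic("w_end")
ctrl.move_pose((.35,-.25,.35),down(np.deg2rad(80))); ctrl.wait(.3)
f=grab_frame("side"); g=grab_frame("top"); print(ctrl.current_time_s())
cv2.imwrite("pics/c4.png",np.vstack([np.hstack([cv2.resize(f[120:320,130:380,::-1],(400,320)),cv2.resize(f2[:,:,::-1],(400,320))]),cv2.resize(g[90:265,80:400,::-1],(800,280))[:]]))
E
```

```text
True [ 0.661  -0.0858  0.1014] [-0.0337  1.1506  4.0402]
24.925
```

View pics/c4.png

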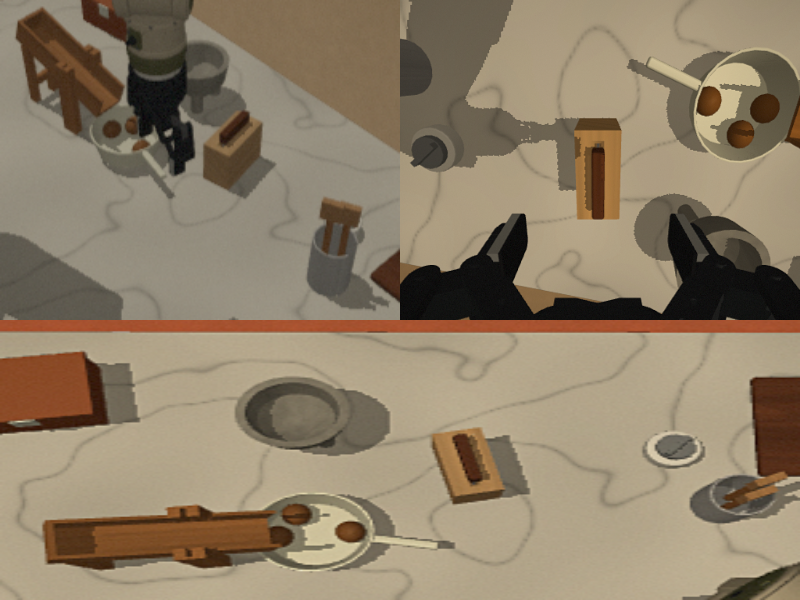

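The final views show three walnuts in the upright dish, the gate's grip on the block, and the bystanders unmoved. I'll do a numeric check that the grip is centred and at home height before handing in.

```bash
python3 - <<'E'
from h import *
d=np.load("pics/w_end.npz"); f=d["f"].astype(int); p,R=d["p"],d["R"]
m=((f[...,0]>1.6*f[...,1])&(f[...,1]<48)&(f[...,0]>35)).astype(np.uint8); m[:,:235]=0;m[:,285:]=0;m[:160]=0;m[275:]=0
n,l,s,c=cv2.connectedComponentsWithStats(m);k=1+s[1:,4].argmax()
q=cv2.boxPoints(cv2.minAreaRect(np.argwhere(l==k)[:,::-1].astype(np.float32))); print(s[k],q.tolist())
for z in(.121,.135):
    P=np.array([onz("wrist",u,z,(p,R))[:2] for u in q]); print(z,P.mean(0),np.linalg.norm(P-np.roll(P,-1,0),axis=1))
E
```

```text
[ 245  177   17   86 1300] [[245.0, 177.0], [261.0, 177.0], [261.0, 262.0], [245.0, 262.0]]
0.121 [ 0.6584 -0.0867] [0.0148 0.0894 0.0163 0.0894]
0.135 [ 0.6526 -0.088 ] [0.0141 0.085  0.0155 0.085 ]
```

```bash
python3 -c "
from h import *
ctrl.sign_off(); print(ctrl.current_time_s())"
```

```text
the job is handed in; nothing more can be done
the job is handed in; nothing more can be done
```

The job is done and handed in at about 25 s of robot time, against the 61 s limit. I moved the dish by its handle to under the chute's mouth and lifted the gate straight out. All three walnuts rolled into the dish, and I then slid the gate into the block's slot.

**Last checks:**
- **Dish and walnuts:** the final pictures show the dish upright with all three walnuts in it. Its centre measured 45 mm in front of the lip and 1 mm off the chute's midline; I measured this before the walnuts fell, not after.
- **Gate:** pressing down met firm contact with the TCP at 101.4 mm, against 101.9 mm expected for fully home. Its grip measured within 1 mm of the slot's middle.
- **Bystanders:** the mortar, brush holder and timer look unmoved by eye. The arm was clear of everything at hand-in.

**Disagreement:** the grip's length in the last picture came out at 89 mm instead of 86. The two earlier pictures also read long (88 and 90 mm), so I put it down to the grip's end face being visible. A grip standing about 14 mm too high would give about 85 mm. I discounted that because it would put the grip 6 mm off the slot's middle and would not match the contact height.

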